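# Fetch the padlock from the latched box

## Robot

A 6-joint arm with a two-finger parallel gripper is mounted at the origin on a cart in front of the work surface, level with it; the furniture and walls round the work are solid. World frame = base frame: x ahead of the robot, y to its left, z up, the work surface at z = 0. Lengths are in m, angles in degrees, forces in N, time in s.
With the tool pointing down it reaches from about 0.35 to 0.875 m from the base axis. Payload 4.2 kg.
Tool frame: the origin (TCP) lies between the finger pads; the fingertips stand 22 mm ahead of it and the grasp point (between the pads) lies 3 mm ahead of it (env.finger_overhang is the distance from the TCP to the fingertips, in m); z points along the fingers, y is the line along which they close (so a half turn about z gives the same grasp; the last joint's range is limited). The gripper opens to 87 mm and grips with 3 to 60 N. Pads are 19 mm wide; open, the fingers measure 117 mm over their backs; the gripper's body (75 mm by 190 mm) begins 51 mm behind the grasp point.
Start: joints at [-56.115, 22.042, 0.453, 0, -68.411, -14.817], TCP at [0.204, -0.591, 0.245] pointing down, gripper open.
Joint ranges: [-179.83, 179.83], [-69.29, 118.12], [-61.27, 80.66], [-181.25, 117.63], [-171.15, -9.14], [-177.46, 177.46]. Speed limits (degrees/s): [159.86, 159.86, 180, 180, 180, 180].

## Interface

Orientations are given as [roll, pitch, yaw] about the fixed x, y, z axes, in that order (R = Rz(yaw) Ry(pitch) Rx(roll)).
In Python, from workcell import env gives the robot as it stands. Calls block until the motion is done:
- env.goto(position, orientation): joint-space move of the TCP to a pose.
- env.move_straight(position, rotation=None, rate=0.15, force_limit=None): straight line of the TCP; rotation=None keeps the orientation; rate is the mean speed in m/s. With force_limit (N) it stops when the force on the tool has changed by that much, and returns True; else False.
- env.set_joints(angles): joint-space move.
- env.gripper_to(opening, grasp_force=None): opening from 0.0 (shut) to 1.0 (fully open); grasp_force is the grip in N (None keeps the last); returns when the fingers have stopped.
- env.dwell(seconds).
- env.inverse_kinematics(position, orientation): joint angles nearest the present ones, or None.
- env.read_state(): the state.
- env.grab_frame(name): name is "side" or "top"; returns a dict with "image" (384x512x3 uint8, blue, green, red), "fx", "fy", "cx", "cy" (pixels), "position" and "orientation" of the camera in the world. Camera axes: x right, y up, looking along -z (the intrinsics and any distortion apply to the point x, -y, -z); pixel columns grow to the right and rows downward; lengths in m; the calibration is good to about 2 mm. A picture is of the moment at which its call begins. There is no depth.
A pose or a line that the arm cannot do raises env.Unreachable and nothing moves.
- env.close_job(): hands the job in; it is judged then, once.
The state is a dict: "clock": time; "joint_positions": joint angles; "qvel": joint speeds; "joint_torque": joint torques, N m; "position": TCP position; "tool_rot": TCP orientation; "force": force on the tool from outside, world axes, zero at the start; "wrist_torque": the same for the moment, N m; "opening": opening from 0.0 (shut) to 1.0 (fully open); "finger_force": force on a finger pad.
Only numpy, scipy, OpenCV 4.12 (cv2) and the standard library are available. Lean on these libraries where they do the work, as an engineer would, in place of code of your own. Each camera call takes 0.05 s, during which the arm holds its last target. There are 200 camera calls.

## Task

Open the small grey box on the desk: swing its latch lever fully aside (a hidden stop lets it turn a quarter turn to one side only, so feel which way it goes and do not force it), then raise the lid until it stands upright or beyond. Lift the padlock up and off the hook inside and set it down, without dropping it, on the green pocket notebook; leave the lid open, and leave the mug, the stapler and the mouse where they are.

Things in the scene. Friction and masses are not known exactly. Their poses are not given: they have to be found in the camera images.
- case: Grey metal box fixed to the desk, 90 mm high to the rim, walls and floor 5 mm thick. Origin on the desk, z up, +x from the latch side to the hinge side; the box spans x -52 to +75 mm, y -75 to +75 mm; a dark 56 mm wide latch bracket stands out of its front wall to x -81 mm. Lever pivot at x -64 mm, lid hinge at x +72 mm, all at y 0. Inside, a hook on a post at x +36 mm holds the padlock.
- hook_tip (a point): Centre of the hook's upturned round end (radius 3 mm), at x -9 mm in the box. The hook is a level 6 mm round bar, its centre 75.5 mm above the desk, from the post toward the box's -x; the upturned end tops out 6 mm above the bar's top. To come off, the padlock must rise more than 6 mm (at most about 18 mm), then move at least 30 mm to the box's -x before going up.
- latch (a joint): Latch lever, rad, positive anticlockwise seen from above. Near 0 when shut: nose over the lid's edge, 45 mm handle bar pointing to the box's -x. It turns to about +1.58 or to -1.58, not both: an unseen firm stop blocks one side at about 0.3 rad; which side varies from run to run. Friction about 1.5 N at the knob; it stays where left. The nose clears the lid beyond about 1.2; free means over 1.25.
- latch_pivot (a point): Point on the lever's pivot axis, 100 mm above the desk (underside of the lever bar).
- latch_knob: Upright steel finger knob at the end of the lever, a cylinder of 12 mm diameter, 45 mm from the pivot axis. Origin at its lower end, 108 mm above the desk; it rises 30 mm from there; the top of the lever bar below it is 1.5 mm above this origin. The lever counts as forced if the fingers press on the knob with more than 80 N.
- lid (a joint): Lid hinge, rad: 0 shut, 1.57 upright, stop at 1.75. Stiff hinge: the lid stays where it is left; about 4 N at the handle moves it. Open means more than 1.40.
- lid_handle (a point): Centre of the lid's handle: a round bar of 12 mm diameter, 36 mm long along the box's y, on one central stem; its centre is 22 mm above the lid's top face (120 mm above the desk when shut) and 94 mm from the hinge along the lid. Pinched on its two end faces it can turn in the grip while the lid rises.
- lid_hinge (a point): Centre of the lid's hinge axis (parallel to the box's y), 94 mm above the desk; the lid is 8 mm thick and reaches 124 mm from the hinge.
- padlock: Brass and steel padlock, about 0.14 kg, loose, hanging by its shackle under the lid. Origin at the centre of its underside (17.6 mm above the desk when hanging), z toward the shackle, y across its width. Body 18 (x) x 42 (y) x 34 (z) mm; shackle of 7 mm round bar, 32 mm wide outside, arch top 68 mm above the origin, straight legs from 34 to 53 mm; opening 18 mm wide, 27 mm high.
- memo_book: Green pocket notebook lying on the desk, 148 (x) x 105 (y) x 12 mm. Origin at the centre of its underside.
- mug: Stoneware mug, 85 mm high, a bystander. Origin on the desk under its footprint, about 14 mm from the axis of the cup toward the handle.
- stapler: Red and black stapler, 30 x 122 x 44 mm, a bystander.
- mouse: Dark computer mouse, 109 x 67 x 35 mm, a bystander.

How it is judged (in metres and radians):
On the way, in this order (a step that is already met when the one before it is completed fails the run):
1. the latch lever is swung free (more than 1.25 rad to its open side) while the lid is still shut ((value of joint latch above 1.25 rad or value of joint latch below -1.25 rad) and value of joint lid below 0.15 rad), for 0.1 s.
2. the lid is open beyond 1.40 rad with the padlock still in the box (value of joint lid above 1.4 rad and z of padlock in the frame of case below 0.04 m), for 0.2 s.
3. the padlock is lifted clear of the box, held by the fingers (z of padlock in the frame of case above 0.09 m and contact force between the fingers and padlock above 0.3 N), for 0.1 s.
At the end, for the whole second after the job is handed in: The latch lever is still swung aside (more than 1.25 rad), the lid stands open beyond 1.40 rad, and the padlock rests, let go and still, on the notebook lying on the desk, the centre of the padlock's underside within 70 mm (along) and 49 mm (across) of the notebook's centre; standing or lying ((value of joint latch above 1.25 rad or value of joint latch below -1.25 rad) and value of joint lid above 1.4 rad and x of padlock in the frame of memo_book between -0.07 and 0.07 m and y of padlock in the frame of memo_book between -0.049 and 0.049 m and height (world z) of padlock below 0.045 m and contact force between padlock and memo_book above 0.3 N and linear speed of padlock below 0.02 m/s and height (world z) of memo_book below 0.01 m); the robot touches nothing.
It fails at once if the mug is moved more than 30 mm (distance of mug from where it was at the start of the episode above 0.03 m).
It fails at once if the stapler is moved more than 30 mm (distance of stapler from where it was at the start of the episode above 0.03 m).
It fails at once if the mouse is moved more than 30 mm (distance of mouse from where it was at the start of the episode above 0.03 m).
It fails at once if the latch lever is forced: the fingers press on its knob with more than 80 N (contact force between the fingers and latch_knob above 80 N).
It fails at once if the padlock is dropped: it moves faster than 0.8 m/s with no finger on it (linear speed of padlock above 0.8 m/s and contact force between the fingers and padlock below 0.01 N).
It also fails if it takes over 64 s, if anything falls off the work surface, if the arm or the gripper's body presses on something with over 40 N, if the wrist force passes 120 N, or if a joint passes its speed limit or range.

## Working session

There is one attempt and no reset: what is moved stays moved. The work goes in short steps, each a Python script; the robot and the scene stay as the last script left them, time stands still between calls to the robot, and variables do not carry over. Pictures are saved under pics/ and viewed, at most 10 in all, crops included, and the job is handed in when it is done.

```bash
ls; mkdir -p pics
python3 - <<'E'
from workcell import env
import cv2,numpy as np
for n in("side","top"):
    f=env.grab_frame(n); cv2.imwrite(f"pics/{n}0.png",f["image"])
    print({k:(np.round(v,4).tolist() if k!="image" else 0) for k,v in f.items()})
s=env.read_state();print(s["clock"],s["tool_rot"],env.finger_overhang)
a=cv2.imread("pics/side0.png");b=cv2.imread("pics/top0.png")
E
```

```text
pics
workcell.py
{'image': 0, 'fx': 476.9774, 'fy': 476.9774, 'cx': 253.6419, 'cy': 191.2969, 'position': [0.0833, 1.0429, 0.7635], 'orientation': [54.4552, 1.3115, -154.1021]}
{'image': 0, 'fx': 373.2068, 'fy': 373.2068, 'cx': 253.4502, 'cy': 191.5844, 'position': [0.4044, 0.2386, 0.9814], 'orientation': [7.6951, -0.8059, -91.4117]}
0.1 [ 1.79887779e+02 -6.38204669e-03 -1.60944295e+02] 0.022
```

Run:
```python
import cv2
for n in("side","top"):
    a=cv2.imread(f"pics/{n}0.png"); cv2.imwrite(f"pics/{n}0b.png",cv2.resize(a,(800,600),interpolation=cv2.INTER_CUBIC))
```

```text
(no output)
```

View pics/top0b.png

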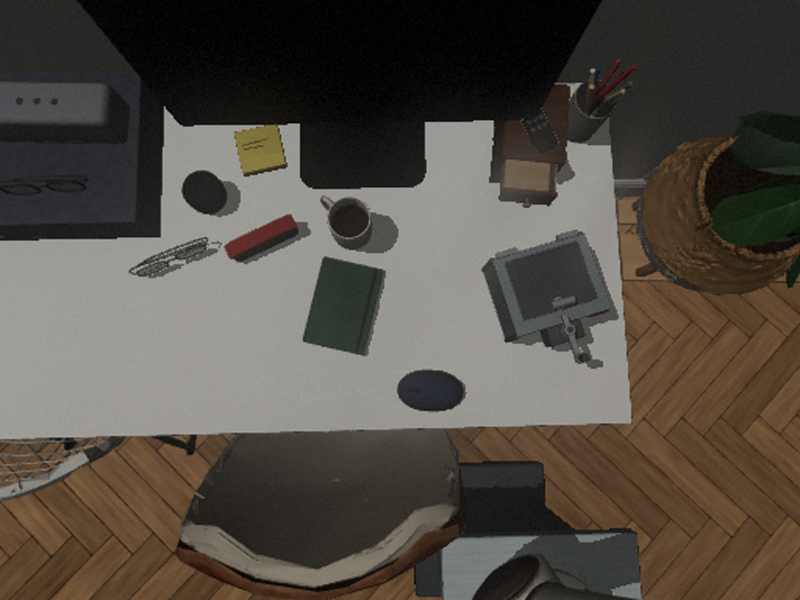

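View pics/side0b.png

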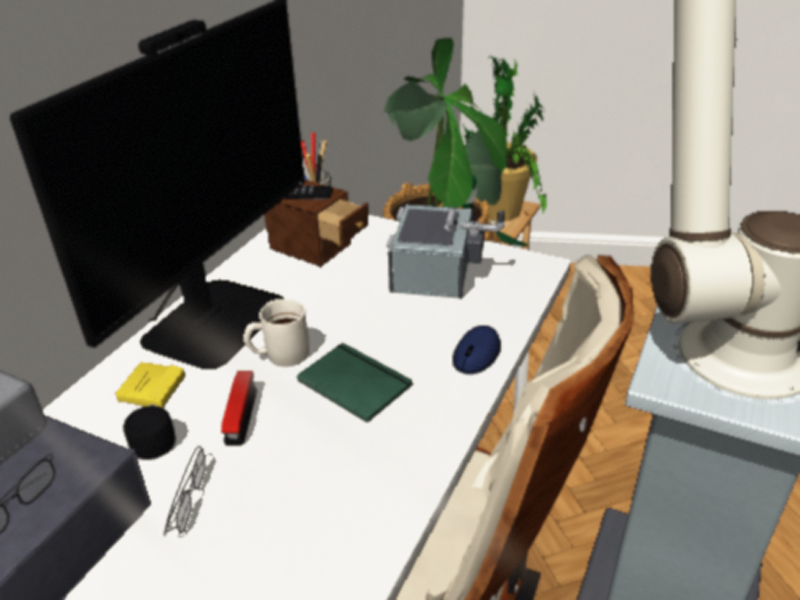

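Top: box centre ≈(550,288), latch pivot ≈(568,322), knob ≈(590,360), notebook corners (322,258),(384,268),(366,354),(304,343) (800x600 scale). Side confirms the layout. Enlarging the box.

Run:
```python
import cv2,numpy as np
a=cv2.imread("pics/top0.png")[140:250,300:410]; b=cv2.imread("pics/side0.png")[120:200,240:340]
f=lambda im,s:cv2.resize(cv2.convertScaleAbs(im,alpha=1.3),None,fx=s,fy=s,interpolation=cv2.INTER_CUBIC)
cv2.imwrite("pics/c_top.png",f(a,5.4545)) # 600x600
cv2.imwrite("pics/c_side.png",f(b,7))
```

```text
(no output)
```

View pics/c_top.png

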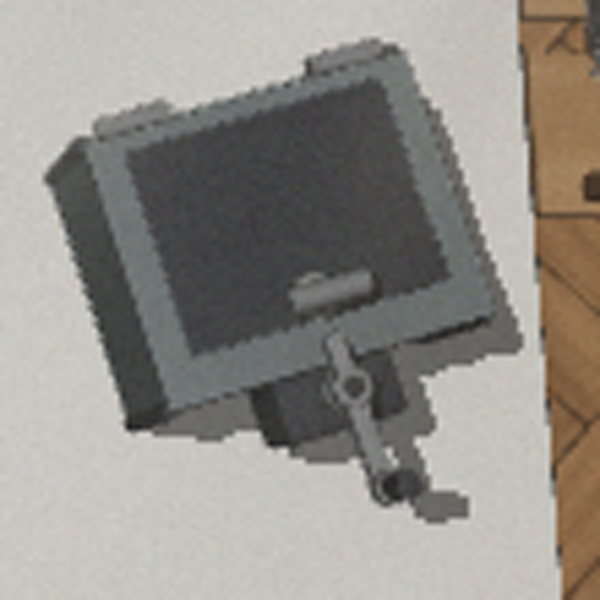

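View pics/c_side.png

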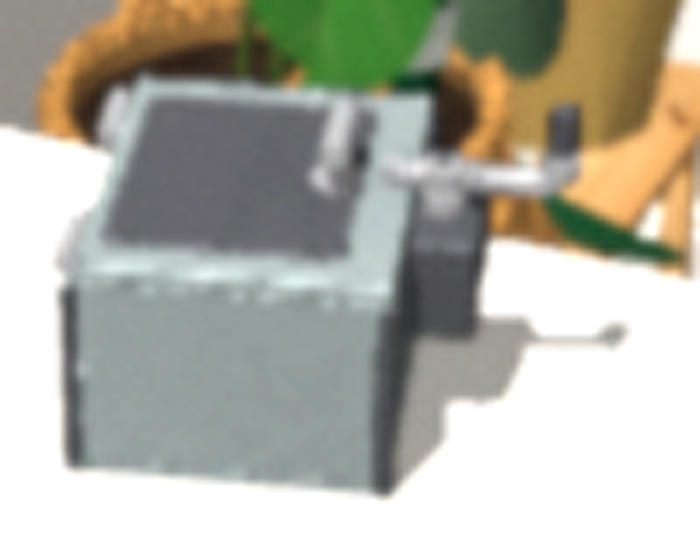

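Crop top: lid corners (165,410),(495,312),(400,50),(90,140), base corners (130,428),(45,178), handle (335,290), knob top (403,485). Crop side: base corners (388,493),(72,465), lid corners (385,300),(432,98), knob top (565,108). Fitting the poses with these.

```bash
cat > h.py <<'E'
import numpy as np, cv2
from scipy.spatial.transform import Rotation as R
from scipy.optimize import least_squares
CAM={"side":(476.9774,253.6419,191.2969,[0.0833,1.0429,0.7635],[54.4552,1.3115,-154.1021]),
"top":(373.2068,253.4502,191.5844,[0.4044,0.2386,0.9814],[7.6951,-0.8059,-91.4117])}
def proj(n,P):
    f,cx,cy,p,o=CAM[n]; q=(np.atleast_2d(P)-p)@R.from_euler("xyz",o,degrees=True).as_matrix()
    return np.c_[cx-f*q[:,0]/q[:,2], cy+f*q[:,1]/q[:,2]]
def place(v,L):
    c,s=np.cos(v[2]),np.sin(v[2]); L=np.atleast_2d(L)
    return np.c_[v[0]+c*L[:,0]-s*L[:,1], v[1]+s*L[:,0]+c*L[:,1], L[:,2]]
def ray(n,uv,z):
    f,cx,cy,p,o=CAM[n]; d=R.from_euler("xyz",o,degrees=True).apply([(uv[0]-cx)/f,-(uv[1]-cy)/f,-1])
    return np.array(p)+d*(z-p[2])/d[2]
E
python3 - <<'E'
from h import *
ct=lambda u,v,s=5.4545,o=(300,140):((u+.5)/s-.5+o[0],(v+.5)/s-.5+o[1])
cs=lambda u,v:ct(u,v,7,(240,120))
w=lambda u,v:ct(u,v,1.5625,(0,0))
obs=[("top",(-.052,.075,.098),ct(165,410)),("top",(-.052,-.075,.098),ct(495,312)),("top",(.075,-.075,.098),ct(400,50)),("top",(.075,.075,.098),ct(90,140)),
("top",(-.052,.075,0),ct(130,428)),("top",(.075,.075,0),ct(45,178)),("top",(-.022,0,.123),ct(335,290)),("top",(-.064,0,.112),ct(352,387)),
("side",(-.052,.075,0),cs(388,493)),("side",(.075,.075,0),cs(72,465)),("side",(-.052,.075,.098),cs(385,298)),("side",(-.052,-.075,.098),cs(432,98)),("side",(.075,-.075,.098),cs(145,78))]
def res(v): return np.array([proj(n,place(v,L))[0]-o for n,L,o in obs])
r=least_squares(lambda v:res(v).ravel(),[.6,-.2,.3],loss="soft_l1"); print("case",r.x,np.degrees(r.x[2])); print(res(r.x).round(1).tolist())
v=r.x
K=least_squares(lambda p:np.r_[proj("top",p)[0]-ct(403,485),proj("side",p)[0]-cs(565,106)],[.5,-.2,.138]); print("knobtop",K.x,K.cost)
c,s=np.cos(v[2]),np.sin(v[2]);piv=place(v,(-.064,0,.1))[0]; d=K.x[:2]-piv[:2]; print("piv",piv,np.linalg.norm(d),np.degrees(np.arctan2(d[1],d[0])-v[2]))
N=[ray("top",w(*q),.012) for q in[(322,258),(384,268),(366,354),(304,343)]]; N=np.array(N);print("note",N.round(3).tolist(),N.mean(0))
for nm,q,z in[("mug",(350,215),.085),("mouse",(431,390),.02),("stap",(262,238),.04),("drawer",(527,185),.06)]:print(nm,ray("top",w(*q),z).round(3))
E
```

```text
case [ 0.53255893 -0.0186056   0.2597061 ] 14.8800634624785
[[1.1, 0.3], [0.0, 0.8], [0.5, -0.9], [-1.2, -0.6], [-0.6, -0.4], [0.5, -0.1], [-1.1, 0.2], [0.1, 0.0], [-0.0, 0.8], [-0.1, 0.6], [1.4, -1.7], [1.0, -0.3], [-1.4, -0.6]]
knobtop [ 0.42795537 -0.04467779  0.13949357] 0.030912037537766633
piv [ 0.47070514 -0.03504058  0.1       ] 0.04382257490099367 -182.17607113931734
note [[0.609, 0.346, 0.012], [0.589, 0.241, 0.012], [0.445, 0.274, 0.012], [0.466, 0.376, 0.012]] [0.52741302 0.30934584 0.012     ]
mug [0.662 0.293 0.085]
mouse [0.384 0.169 0.02 ]
stap [0.639 0.441 0.04 ]
drawer [0.714 0.003 0.06 ]
```

```bash
cat >> h.py <<'E'
CASE=np.array([0.53256,-0.01861,0.25971]); YC=np.degrees(CASE[2])
def C(x,y,z): return place(CASE,(x,y,z))[0]          # case frame -> world
def down(th=0,tilt=0,flip=True):                      # tool down, closing along box y, th turns it, tilt leans the body to +x
    r=R.from_euler("xyz",[180,0,YC+th+(180 if flip else 0)],degrees=True)
    r=R.from_rotvec(np.radians(tilt)*C(0,1,0)*0+np.radians(tilt)*np.array([-np.sin(CASE[2]),np.cos(CASE[2]),0]))*r
    return r.as_euler("xyz",degrees=True)
def knob(a,z=.135): return C(-.064-.045*np.cos(a),-.045*np.sin(a),z)
E
python3 - <<'E'
from h import *
from workcell import env
w=lambda u,v:np.array((u,v))/1.5625
for z in(.05,.1,.15,.45): print("monitor bottom edge at z",z,ray("top",w(490,121),z).round(3))
for a,b in[((458,480),(600,262)),((458,480),(628,310)),((190,500),(420,600)),((568,90),(350,190)),((555,205),(368,207))]:
    K=least_squares(lambda p:np.r_[proj("top",p)[0]-w(*a),proj("side",p)[0]-w(*b)],[.5,0,.1]);print(K.x.round(3),K.cost.round(1))
for fl in(1,0):
  print("flip",fl)
  for n,p,o in[("k0",knob(0),down(0,flip=fl)),("k+",knob(1.57),down(90,flip=fl)),("k-",knob(-1.57),down(-90,flip=fl)),("h0",C(-.022,0,.126),down(flip=fl)),("h90",C(.098,0,.194),down(flip=fl)),("pl",C(0,0,.08),down(0,12,fl)),("nb",[.51,.31,.07],down(0,12,fl))]:
    q=env.inverse_kinematics(p,o); print(n,np.round(o),None if q is None else np.round(q))
E
```

```text
monitor bottom edge at z 0.05 [0.83  0.057 0.05 ]
monitor bottom edge at z 0.1 [0.807 0.066 0.1  ]
monitor bottom edge at z 0.15 [0.784 0.076 0.15 ]
monitor bottom edge at z 0.45 [0.647 0.135 0.45 ]
[0.247 0.141 0.187] 144.5
[0.215 0.125 0.098] 363.7
[ 0.265  0.587 -0.008] 338.8
[ 0.818 -0.079  0.097] 365.5
[ 0.671 -0.027  0.102] 4.5
flip 1
k0 [ 180.    0. -165.] [ 16.  10. -35.  -0. -45. -91.]
k+ [-180.    0.  -75.] [ 10.  16. -27.   0. -47.   5.]
k- [180.   0. 105.] [ 21.  13. -31.   0. -46. 173.]
h0 [ 180.    0. -165.] [ 15.  18. -25.  -0. -47. -91.]
h90 [ 180.    0. -165.] [ 15.  24.  -3.  -0. -62. -90.]
pl [ 180.  -12. -165.] [ 15.  29. -16.  -0. -57. -90.]
nb [ 180.  -12. -165.] [  44.   34.   -5.   -7.  -62. -115.]
flip 0
k0 [180.   0.  15.] [ 16.  10. -35.   0. -45.  89.]
k+ [180.   0. 105.] [  10.   16.  -27.    0.  -47. -175.]
k- [180.   0. -75.] [ 21.  13. -31.   0. -46.  -7.]
h0 [180.   0.  15.] [ 15.  18. -25.   0. -47.  89.]
h90 [180.   0.  15.] [ 15.  24.  -3.   0. -62.  90.]
pl [180.  12.  15.] [ 15.  29. -16.  -0. -57.  90.]
nb [180.  12.  15.] [ 44.  34.  -5.  -7. -62.  65.]
```

```bash
cat > s1.py <<'E'
from h import *
from workcell import env
env.gripper_to(.32)
env.goto(knob(0,.21),down(0)); env.move_straight(knob(0),rate=.1,force_limit=10)
print(env.read_state()["clock"],env.read_state()["position"],knob(0))
def swing(a0,a1,n,lim):
    for a in np.linspace(a0,a1,n+1)[1:]:
        hit=env.move_straight(knob(a),down(.85*np.degrees(a)),rate=.06,force_limit=lim)
        print(round(a,2),hit,env.read_state()["force"].round(1),round(env.read_state()["clock"],2))
        if hit: return a
if swing(0,.6,4,12) is None: print("positive",swing(.6,1.66,6,15))
else:
    env.move_straight(knob(0),down(0),rate=.06)
    if swing(0,-.6,4,12) is None: print("negative",swing(-.6,-1.66,6,15))
E
python3 s1.py
```

```text
4.2917 [ 0.42774137 -0.04662141  0.13545437] [ 0.42721537 -0.04660123  0.135     ]
0.15 False [0.8 0.5 0.6] 4.57
0.3 False [ 0.7  0.2 -0.5] 4.84
0.45 False [-0.1  0.3  0.3] 5.12
0.6 False [0.4 0.1 0. ] 5.39
0.78 False [-0.2  1.  -0.7] 5.69
0.95 False [ 0.4 -0.4 -0.4] 5.99
1.13 False [ 0.3 -0.8 -0.2] 6.29
1.31 False [-0.9 -0.3 -0.5] 6.59
1.48 False [-0.5  0.3 -0.4] 6.89
1.66 False [-0.2  0.2  0.4] 7.19
positive None
```

Run:
```python
from h import *
from workcell import env
print(env.read_state()["opening"],env.read_state()["position"])
f=lambda n,a,b,c,d:cv2.resize(cv2.convertScaleAbs(env.grab_frame(n)["image"][a:b,c:d],alpha=1.3),(400,400),interpolation=cv2.INTER_CUBIC)
cv2.imwrite("pics/l1.png",np.hstack([f("top",150,250,300,400),f("side",110,210,240,340)]))
```

```text
0.3245641112439064 [ 0.48616426 -0.07723388  0.13503293]
```

View pics/l1.png

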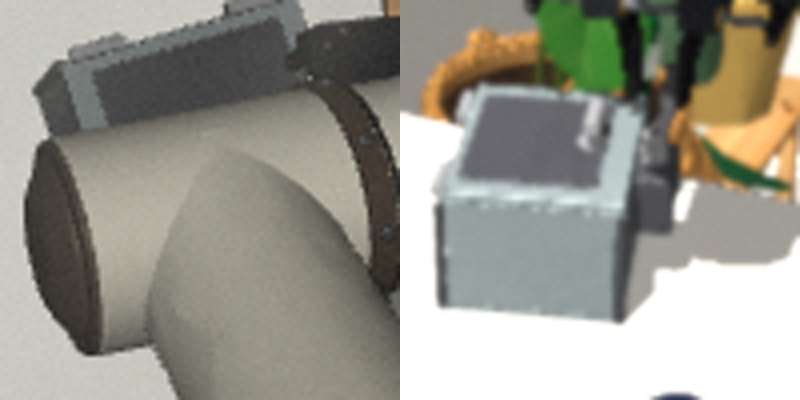

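The side crop shows fingers straddling the knob at the far side (~(660,100)) with the lever no longer pointing at the robot. I'll push to the end stop gently, then open the lid.

```bash
cat > s2.py <<'E'
from h import *
from workcell import env
st=lambda m:print(m,round(env.read_state()["clock"],2),env.read_state()["position"].round(4),env.read_state()["force"].round(1),round(env.read_state()["opening"],3))
print(env.move_straight(knob(1.8),rate=.03,force_limit=8)); st("end")
env.move_straight(knob(1.6)); env.move_straight(knob(1.6,.2),rate=.2)
env.gripper_to(.72); env.goto(C(-.022,0,.18),down())
print(env.move_straight(C(-.022,0,.127),rate=.1,force_limit=8)); st("handle")
env.gripper_to(0,25); st("grip")
E
python3 s2.py
cat > see.py <<'E'
import sys
from h import *
from workcell import env
cv2.imwrite(sys.argv[1],np.hstack([cv2.resize(cv2.convertScaleAbs(env.grab_frame(n)["image"][a:b,c:d],alpha=1.3),(400,400),interpolation=cv2.INTER_CUBIC) for n,a,b,c,d in[("top",130,240,300,410),("side",110,210,240,340)]]))
E
```

```text
False
end 7.65 [ 0.492  -0.0747  0.1349] [-1.2 -1.4 -0.1] 0.321
False
handle 11.28 [ 0.5118 -0.0243  0.1274] [-0.8 -0.8  0.2] 0.721
grip 11.87 [ 0.5116 -0.0248  0.1273] [ 0.4 -3.8  1.7] 0.406
```

```bash
cat > s3.py <<'E'
from h import *
from workcell import env
st=lambda m:print(m,round(env.read_state()["clock"],2),env.read_state()["position"].round(4),env.read_state()["force"].round(1),round(env.read_state()["opening"],3))
def hp(f,up=.007): return C(.072-.094*np.cos(f)+.026*np.sin(f),0,.094+.094*np.sin(f)+.026*np.cos(f)+up)
for f in np.linspace(0,1.66,12)[1:]:
    hit=env.move_straight(hp(f),rate=.08,force_limit=30); st(round(f,2))
    if hit: print("HIT");break
E
python3 s3.py; python3 see.py pics/lid.png
```

```text
0.15 12.2 [ 0.5161 -0.0235  0.1409] [ 1.3 -4.9 -0.5] 0.408
0.3 12.53 [ 0.5225 -0.0218  0.1536] [ 0.7 -5.2 -0.2] 0.408
0.45 12.87 [ 0.5306 -0.0195  0.1651] [ 0.1 -4.7 -0.6] 0.407
0.6 13.2 [ 0.5402 -0.0169  0.1751] [-1.5 -5.8  0.2] 0.411
0.75 13.53 [ 0.5515 -0.0138  0.1837] [-2.8 -4.6  1.6] 0.406
0.91 13.87 [ 0.5646 -0.0102  0.1908] [-4.  -4.4  2.9] 0.408
1.06 14.2 [ 0.5789 -0.0063  0.1959] [-3.7 -3.6  3.9] 0.41
1.21 14.53 [ 0.594  -0.0021  0.1987] [-1.3 -2.9  3.3] 0.41
1.36 14.87 [0.6088 0.0019 0.199 ] [ 0.1 -1.5  4. ] 0.409
1.51 15.2 [0.6233 0.0059 0.1972] [ 1.  -1.3  5. ] 0.41
1.66 15.53 [0.6373 0.0097 0.1932] [2.7 0.4 4.4] 0.409
```

View pics/lid.png

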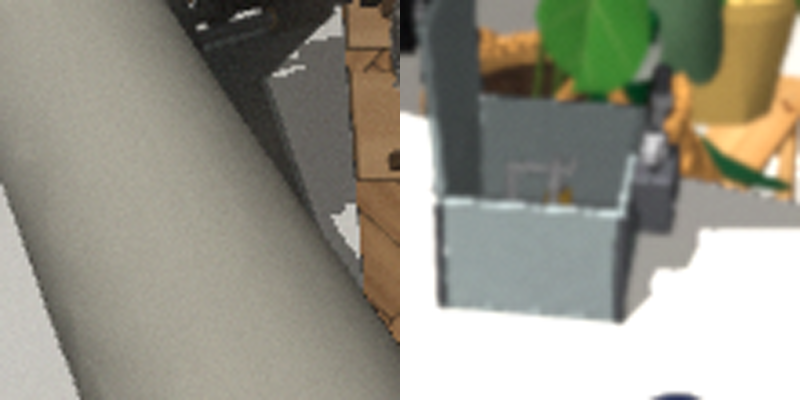

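Side view: the lid stands upright (left edge ~(455,100)), lever aside, brass padlock near (565,190) by the hook tip. Releasing and clearing the view.

Run:
```python
from h import *
from workcell import env
env.gripper_to(.72); p=env.read_state()["position"]; env.move_straight(p+[0,0,.09],rate=.2)
env.goto([.38,-.25,.28],down()); print(env.read_state()["clock"])
f=lambda n,a,b,c,d:cv2.resize(cv2.convertScaleAbs(env.grab_frame(n)["image"][a:b,c:d],alpha=1.6),(400,400),interpolation=cv2.INTER_CUBIC)
cv2.imwrite("pics/in.png",np.hstack([f("top",160,230,320,390),f("side",120,190,240,310)]))
```

```text
18.3667
```

View pics/in.png

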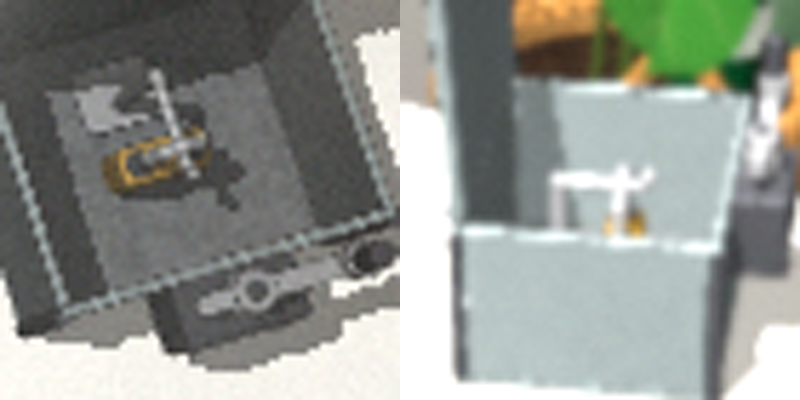

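Top: hook bar runs (155,75)→(190,178), shackle arch across it at ≈(172,150). Side: post top (555,180), arch top ≈(622,165), hook tip ≈(648,170).

Run:
```python
from h import *
s=400/70
pt=lambda u,v:((u+.5)/s-.5+320,(v+.5)/s-.5+160)
ps=lambda u,v:((u-400+.5)/s-.5+240,(v+.5)/s-.5+120)
inv=lambda n,P:((proj(n,P)[0]-((320,160) if n=="top" else (240,120))+.5)*s).round()
for nm,P in[("tip",C(-.009,0,.0845)),("post",C(.036,0,.0785)),("bar5",C(.005,0,.0785)),("arch x0",C(0,0,.0856)),("arch x8",C(.008,0,.0856)),("rimFL",C(-.052,.075,.09)),("rimFR",C(-.052,-.075,.09))]: print(nm,inv("top",P),inv("side",P)+[400,0])
tocase=lambda P:(place([0,0,-CASE[2]],[[P[0]-CASE[0],P[1]-CASE[1],P[2]]])[0]*1000).round(1)
for nm,q,S,z in[("tip",(189,176),(649,170),.0845),("arch",(172,150),(622,165),.084)]:
    K=least_squares(lambda p:np.r_[proj("top",p)[0]-pt(*q),proj("side",p)[0]-ps(*S)],[.5,0,.1])
    print(nm,"tri",tocase(K.x),K.cost.round(2),"top",tocase(ray("top",pt(*q),z)))
print([tocase(ray("top",pt(*q),.07)) for q in((140,160),(207,138))])
```

```text
tip [195. 174.] [653. 170.]
post [158.  76.] [562. 173.]
bar5 [180. 145.] [624. 178.]
arch x0 [189. 153.] [635. 167.]
arch x8 [183. 135.] [618. 165.]
rimFL [ 61. 319.] [722. 249.]
rimFR [398. 220.] [758.  92.]
tip tri [-8.8  3.  85.9] 0.12 top [-9.5  2.5 84.5]
arch tri [ 3.6  7.8 90.4] 0.15 top [ 3.2  5.8 84. ]
[array([ 3.8, 16.2, 70. ]), array([  4.9, -14.8,  70. ])]
```

```bash
cat > s4.py <<'E'
from h import *
from workcell import env
st=lambda m:print(m,round(env.read_state()["clock"],2),env.read_state()["position"].round(4),env.read_state()["force"].round(1),round(env.read_state()["opening"],3),env.read_state()["finger_force"])
def T(x,z,t): r=np.radians(t); return C(x+.015*np.sin(r),.001,z+.015*np.cos(r)),down(0,t)
def mv(x,z,t,rate=.06,lim=None): return env.move_straight(*T(x,z,t),rate=rate,force_limit=lim)
env.goto(*T(-.03,.22,6)); mv(.004,.14,6,.15)
hit=mv(.004,.066,6,.08,6); st(("down",hit))
if not hit:
    env.gripper_to(0,30); st("grip")
E
python3 s4.py
```

```text
('down', False) 21.29 [ 0.5381 -0.0161  0.0814] [-0.  -0.   1.2] 0.716 0.0
grip 21.95 [ 0.5378 -0.0163  0.081 ] [ 0.3 -1.2  0. ] 0.353 29.986918196082115
```

```bash
cat > s5.py <<'E'
exec(open("s4.py").read().split("env.goto")[0])
print(mv(.004,.077,6,.04,10)); st("lift")
print(mv(-.028,.078,14,.05,8)); st("out")
E
python3 s5.py; python3 see.py pics/out.png
```

```text
False
lift 22.38 [ 0.5377 -0.0161  0.0921] [-0.3 -0.6 -1.1] 0.35 29.976646453142166
False
out 23.12 [ 0.5089 -0.0239  0.0925] [-0.3  0.2 -2.1] 0.353 29.976953007280827
```

View pics/out.png

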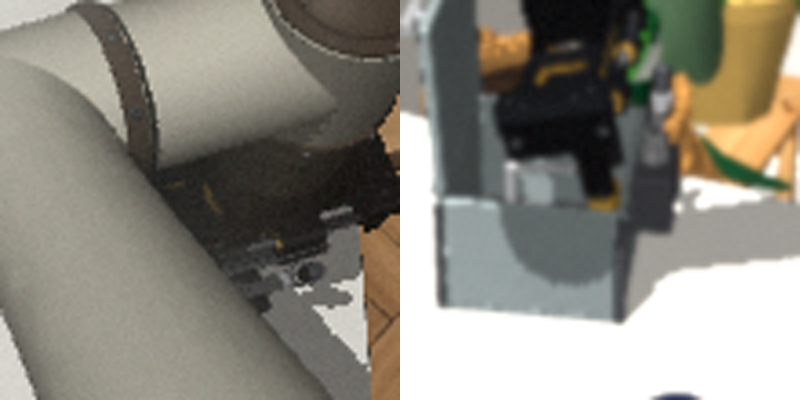

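Side view: hook now bare at (515,175), padlock gripped below the fingers at (605,200), clear of the hook. Lifting out and carrying.

```bash
cat > s6.py <<'E'
exec(open("s4.py").read().split("env.goto")[0])
hit=mv(-.028,.215,14,.12,10); st(("up",hit))
if not hit:
    def W(z): r=np.radians(6); d=R.from_euler("xyz",down(0,6),degrees=True).apply([0,0,1]); return np.array([.52,.309,z])-.015*d
    env.move_straight(W(.21),down(0,6),rate=.25); st("over")
    env.move_straight(W(.08),rate=.15)
    print(env.move_straight(W(.052),rate=.025,force_limit=4)); st("placed")
E
python3 s6.py
python3 - <<'E'
from h import *
from workcell import env
f=lambda n,a,b,c,d:cv2.resize(cv2.convertScaleAbs(env.grab_frame(n)["image"][a:b,c:d],alpha=1.3),(400,400),interpolation=cv2.INTER_CUBIC)
cv2.imwrite("pics/pl.png",np.hstack([f("top",140,240,180,280),f("side",170,270,180,280)]))
E
```

```text
('up', False) 24.52 [ 0.5083 -0.024   0.2287] [-0.   0.2 -1.5] 0.354 29.976691603660583
over 26.0 [0.5216 0.3083 0.225 ] [-0.3 -1.1 -1.7] 0.352 29.975455217063427
True
placed 27.79 [0.5215 0.3096 0.0752] [-1.5  0.4  4.2] 0.354 29.98475980013609
```

View pics/pl.png

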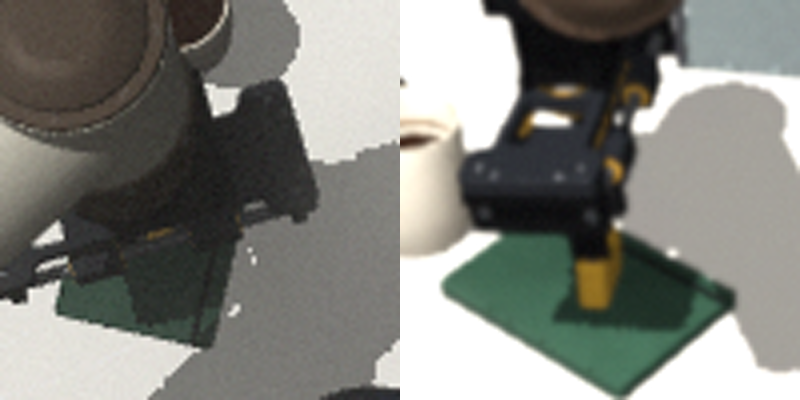

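The padlock stands on the notebook, base near (590,300), clear of the mug. Releasing.

Run:
```python
from h import *
from workcell import env
env.gripper_to(.65); d=R.from_euler("xyz",env.read_state()["tool_rot"],degrees=True).apply([0,0,1])
env.move_straight(env.read_state()["position"]-.15*d,rate=.12)
env.goto([.42,.0,.3],down()); env.dwell(.5); print(env.read_state()["clock"],env.read_state()["force"].round(1))
f=lambda n,a,b,c,d:cv2.resize(cv2.convertScaleAbs(env.grab_frame(n)["image"][a:b,c:d],alpha=1.3),(400,400),interpolation=cv2.INTER_CUBIC)
cv2.imwrite("pics/end.png",np.hstack([f("top",130,250,180,300),f("side",100,270,180,350)]))
```

```text
31.8417 [-1.1  0.7 -0.4]
```

View pics/end.png

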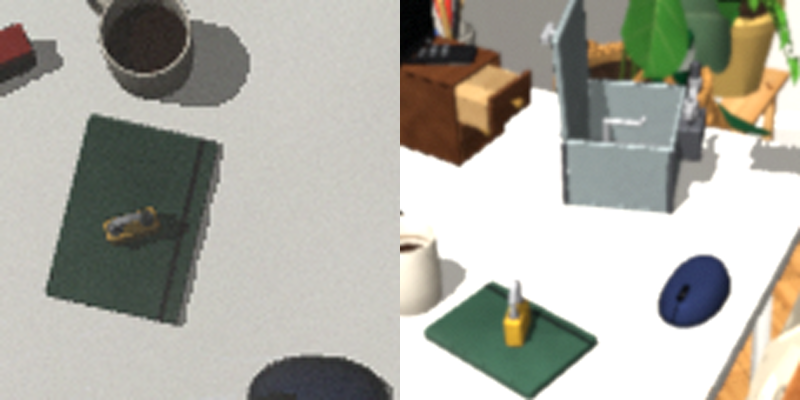

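The padlock stands near the notebook's centre at (130,222), the lid is upright at (570,70), the lever is aside and the bystanders are undisturbed. Handing in.

```bash
python3 -c "
from workcell import env
print(env.close_job())"
```

```text
the job is handed in; nothing more can be done
None
```

I handed the job in at about 32 s on the robot's clock: latch swung aside (it turned anticlockwise), lid upright, padlock standing near the notebook's centre; the mug, stapler and mouse look undisturbed in the last picture, and no verdict was returned.

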